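# Wind up a draught hood's lift spring and hold the hood just below its balance point

### The job

The lift spring of the clear draught hood over the gauge-block soaking plate has been let down, so the hood no longer stays up: first wind the brass wing key clockwise (seen from above), a part turn at a time, until it is up against its stop. Then take the hood by its black bar handle, raise it past its balance point to where the spring would carry it on up, ease it back to about 5 to 10 degrees below that point, where it would sink shut if let go, and keep holding it still there: the program finishes while the gripper holds the hood, so that the fitter can judge the spring's lift. Leave the gauge blocks and ring under the hood and the loupe and brush beside it where they are.

Things in the scene. Friction and masses are not known exactly. Their poses are not given: they have to be found in the camera images.
- station: soaking station, fixed on the bench: grey base 200 x 277 x 16 mm on feet under a clear hood. Origin on the bench under the hood's middle; x from handle side to hinge side, y towards the grey gear housing, z up. Hood when shut: x -78 to 74, y -105 to 105 mm, top z 107 mm. Gear housing: x 21 to 101, y 126 to 190 mm, top z 81 mm; spring and rack run beside the hood at y 110 to 147, below z 50 mm
- hood_hinge (a point): middle of the hood's hinge line, at x 90, y 0, z 55 mm in the station's frame; the line runs along the station's y; axes as the station's
- hood (a joint): hood opening (rad): 0 shut, 1.10 up at its stop. Hood weighs 6.4 N; a spring and crank lift it, more the further the key is wound. Key at its stop: balance point at 0.89 rad (51 degrees); below it the hood sinks shut, above it the spring carries it up. Key 0.3 rad short: balance at 0.91. Key at 0: it sinks from everywhere. At the handle 1 to 2 N lift it from shut
- hood_handle: black round bar handle, 12 mm thick, 102 mm long, along the station's y, on two steel posts 113 mm apart; a sleeve that turns freely on its rod. Origin at its middle: hood shut, at x -121, y 0, z 85 mm in the station's frame, 44 mm before the hood's front, free space under it; moves with the hood on an arc of 213 mm radius round the hinge line
- key (a joint): turn of the winding key (rad), growing clockwise seen from above: 0 at the start (spring let down), 4.5 at its stop, fully wound. It stays where it is let go and takes up to 0.25 N m to wind. At value q its 42 mm length lies along the station's x axis turned by -q about z
- key_grip (a point): middle of the winding key's wing: upright, brass, 42 mm long, 9 mm thick, 26 mm high, on a vertical arbour on the gear housing. At x 68, y 158, z 120 mm in the station's frame; the wing's lower edge is 26 mm above the housing. Its axes turn with the key, x along the 42 mm
- tension_mark (a point): red mark on the rack bar in front of the gear housing: the key's pinion pushes the bar along the station's -x, 5.4 mm per rad of the key. At x -26 mm (key 0) to -50 mm (fully wound), y 134, z 47 mm in the station's frame; a white scale on the rail beside it ends in a green field, where the mark stands when fully wound
- gauge_block_30: steel gauge block 15 x 30 x 9 mm lying on the plate under the hood, origin at the middle of its underside
- gauge_block_12: steel gauge block 9 x 12 x 35 mm standing on the plate under the hood, origin at the middle of its underside
- setting_ring_2: setting ring, 34 mm across and 12 mm high, lying on the plate under the hood, origin at the middle of its underside
- loupe: green eye loupe, 39 mm across and 30 mm high, on the bench on the side of the station away from the key, origin at the middle of its underside
- dust_brush: flat wooden dust brush, 165 x 37 x 10 mm, on the bench on the same side, origin near its middle on the underside

How it is judged:
By the outcome, as a careful person would: the job done as asked, in the order asked, and still so for the second after the job is handed in, while the arm keeps its last pose, push and grip.
It also fails if it takes over 69 s, if anything falls off the work surface, if the arm or the gripper's body presses on something with over 40 N, if the wrist force passes 120 N, or if a joint passes its speed limit or range.

### The arm

A 6-joint arm with a two-finger parallel gripper is mounted at the origin on a cart in front of the work surface, level with it; the furniture and walls round the work are solid. World frame = base frame: x ahead of the robot, y to its left, z up, the work surface at z = 0. Lengths are in mm, angles in degrees, forces in N, time in s.
With the tool pointing down it reaches from about 300 to 1000 mm from the base axis. Payload 5.1 kg.
Tool frame: the origin (TCP) lies midway between the tips of the shut fingers; the grasp point (between the pads) lies 19 mm behind it; z points along the fingers, y is the line along which they close (so a half turn about z gives the same grasp; the last joint's range is limited). The gripper opens to 95 mm and grips with 3 to 60 N. Pads are 20 mm wide; open, the fingers measure 119 mm over their backs; the gripper's body (75 mm by 180 mm) begins 59 mm behind the grasp point.
Start: joints at [70.325, 7.093, 94.555, -0, 78.352, -4.733], TCP at [167.627, 628.001, 214.656] pointing down, gripper open.
Joint ranges: [-149.61, 149.61], [-58.7, 133.49], [1.44, 155.28], [-77.14, 257.14], [18.33, 153.61], [-166.67, 166.67]. Speed limits (degrees/s): [147.25, 147.25, 180, 180, 180, 180].

### API

Orientations are given as a 3x3 rotation matrix whose columns are the frame's x, y, z axes.
In Python, from cell import env gives the robot as it stands. The module is installed in compiled form; this text tells all that it offers.
- The arm moves only by the shell command python3 -m creep 'ROWS'. ROWS is JSON, a list of rows, each a list of 3 entries, a list of its own where there are three numbers: the turn, a rotation vector about the world's x, y, z in degrees, then the shift along the world's x, y, z in cm, then the opening, from -1 (shut) to 1 (fully open). A call has 1 to 10 rows; each row is the pose to reach, as a shift and turn from the pose commanded when the call began; what a row does not reach only later rows make up. A row lasts 1/12 s, in which the tool goes at most 41.7 mm and 7.16 degrees, less where a joint would pass 70% of its speed; a pose out of reach is approached as far as the arm can. A call with a gripper value outside its range is refused whole. The fingers move at their own pace and stop on an object; the grip force is fixed at half the most. Time passes only in rows, so rows that repeat a pose let the fingers close. It gives the time, the measured TCP pose, the force, the opening and the grip force at its end, in the units of the state.
- env.state(): the state, without advancing time (a new reading comes with each control period).
- env.snapshot(name): name is "side" or "top" or "wrist"; returns the picture (384x512x3 uint8, red, green, blue); there is no depth.
- env.camera_params(name): a dict with "fx", "fy", "cx", "cy" (pixels), "R" (3x3) and "t" (3): a world point X has camera coordinates R X + t. Camera axes: x right, y down, z forward; pixel columns grow to the right and rows downward; lengths in mm; the calibration is good to about 2 mm. The wrist camera is an equidistant fisheye: a pixel r from the principal point sees the ray r / f radians off the axis. A picture is of the moment at which its call begins: read the wrist's pose just before it. camera_params takes no time and is no camera call; for the wrist camera it gives the pose at the moment of the call.
- env.finish_job(): hands the job in; it is judged then, once.
The state is a dict: "time_s": time; "q": joint angles; "qd": joint speeds; "effort": joint torques, N m; "tcp_pos": TCP position; "ee_rot": TCP orientation; "ft_force": force on the tool from outside, world axes, zero at the start; "moment": the same for the moment, N m; "gripper_width": finger opening in mm; "finger_force": force on a finger pad.
Only numpy, scipy, OpenCV 4.12 (cv2) and the standard library are available. Lean on these libraries where they do the work, as an engineer would, in place of code of your own. Each camera call takes 0.05 s, during which the arm holds its last target. There are 200 camera calls.

## Working session

There is one attempt and no reset: what is moved stays moved. The work goes in short steps, Python scripts to look and compute and a shell command to move; the robot and the scene stay as the last step left them, time stands still between calls to the robot, and variables do not carry over. Pictures are saved under pics/ and viewed, at most 10 in all, crops included, and the job is handed in when it is done.

```bash
mkdir -p pics; cat > h.py <<'E'
import numpy as np, cv2
from cell import env
def snap(n,f):
    P=env.camera_params(n); im=env.snapshot(n); cv2.imwrite(f'pics/{f}.png',im[:,:,::-1]); return im,P
def proj(P,X):
    c=np.array(P['R'])@np.array(X,float)+np.array(P['t']); return P['fx']*c[0]/c[2]+P['cx'],P['fy']*c[1]/c[2]+P['cy']
def ray(P,u,v):
    R=np.array(P['R']);t=np.array(P['t']); return -R.T@t, R.T@np.array([(u-P['cx'])/P['fx'],(v-P['cy'])/P['fy'],1])
def onz(P,u,v,z):
    o,d=ray(P,u,v); return o+d*(z-o[2])/d[2]
E
python3 - <<'E'
from h import *
a,P=snap('top','top0'); b,Q=snap('side','side0')
for p in(P,Q): print(-np.array(p['R']).T@p['t'],p['fx'],np.round(p['R'],2).tolist())
s=env.state(); print(s['tcp_pos'],np.round(s['ee_rot'],3).tolist(),s['time_s'],s['gripper_width'])
E
```

```text
[ 343.38202986 -322.53326799  973.27498729] 425.87053750045993 [[0.0, -1.0, 0.03], [-0.98, -0.01, -0.17], [0.17, -0.03, -0.98]]
[  320.07195676 -1070.83097103   488.09308981] 426.1933781378885 [[0.97, -0.25, -0.01], [-0.13, -0.46, -0.88], [0.22, 0.85, -0.48]]
[167.4381357  627.46132068 213.50094918] [[-0.966, 0.258, -0.001], [0.258, 0.966, -0.002], [0.0, -0.002, -1.0]] 0.1 95.16870263657134
```

View pics/top0.png

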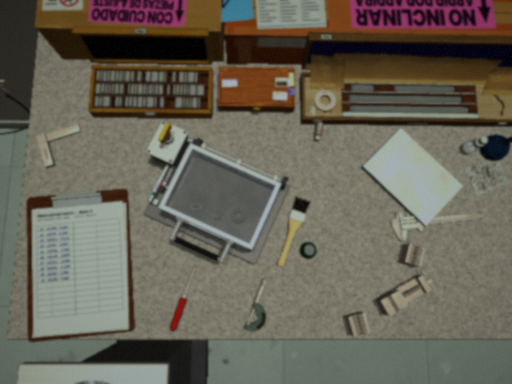

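View pics/side0.png

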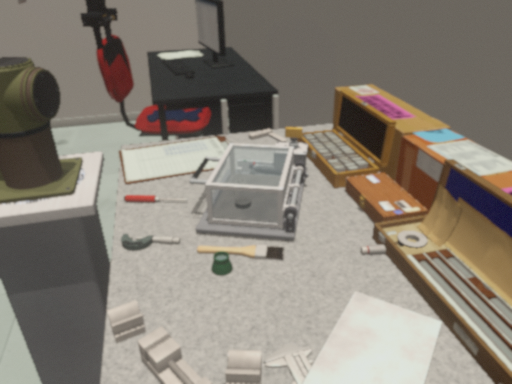

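```bash
python3 - <<'E'
from h import *
im,P=snap('top','t1')
c=im[110:275,130:330]; cv2.imwrite('pics/t1c.png',cv2.resize(c,None,fx=4,fy=3.6,interpolation=cv2.INTER_CUBIC)[:,:,::-1])
h=cv2.cvtColor(im,cv2.COLOR_RGB2HSV)
m=((h[...,0]>15)&(h[...,0]<32)&(h[...,1]>130)&(h[...,2]>90)).astype(np.uint8); m[:,200:]=0;m[:115]=0;m[160:]=0
ys,xs=np.nonzero(m); print(len(xs),xs.mean(),ys.mean()); print(onz(P,xs.mean(),ys.mean(),122)); 
print(cv2.minAreaRect(np.c_[xs,ys].astype(np.float32)))
m=(im.max(2)<45).astype(np.uint8); m[:225]=0; m[270:]=0; m[:,:165]=0; m[:,235:]=0
n,l,s,ce=cv2.connectedComponentsWithStats(m)
for i in range(1,n):
  if s[i,4]>10:
    ys,xs=np.nonzero(l==i); r=cv2.minAreaRect(np.c_[xs,ys].astype(np.float32)); b=cv2.boxPoints(r); print(s[i],r,[onz(P,*ce[i],85).round(1)],[onz(P,*p,85)[:2].round(1).tolist() for p in b])
E
```

```text
74 164.2972972972973 131.32432432432432
[ 631.32316314 -154.34795497  122.        ]
((164.30001831054688, 131.40000915527344), (3.5777084827423096, 19.230182647705078), 26.56505012512207)
[183 225   6   3  12] ((185.5, 226.0), (2.0, 5.0), 90.0) [array([ 439.2, -199.9,   85. ])] [[440.5, -194.3], [440.6, -204.7], [436.4, -204.9], [436.4, -194.5]]
[175 238  43  22 238] ((195.88351440429688, 248.66104125976562), (45.18789291381836, 5.352907180786133), 24.567171096801758) [array([ 391.9, -222.2,   85. ])] [[405.7, -177.4], [415.8, -181.6], [377.6, -267.5], [367.7, -263.1]]
```

View pics/t1c.png

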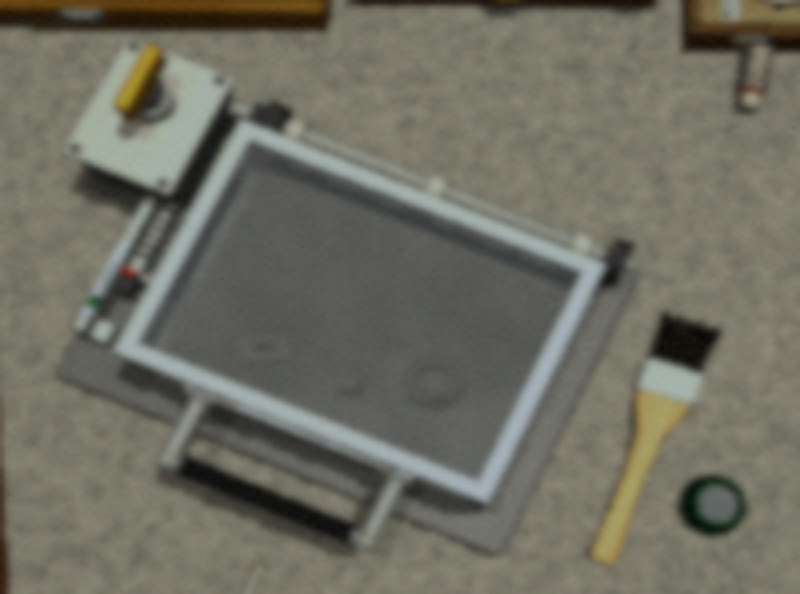

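The top view shows the key at (164,131) and the handle centre at (196,248). The brush and loupe are to the right of the station. Station origin comes out near (504,-271), turned -24°, and key and handle agree on this to about 2 mm. I'll go above the key.

```bash
Z='[[0,0,-3],[5,-8,1],0]'; 
python3 -m creep '[[[0,0,-3],[2,-3,0.5],0],[[0,0,-6],[4,-7,1],0],[[0,0,-9],[6,-11,1.5],-0.1],[[0,0,-9],[8,-15,2],-0.1],[[0,0,-9],[10,-18,2],-0.1],[[0,0,-9],[12,-22,2],-0.1],[[0,0,-9],[14,-25.5,2],-0.1],[[0,0,-9],[16,-29,2],-0.1],[[0,0,-9],[18,-32,2],-0.1],[[0,0,-9],[20,-35,2],-0.1]]'
python3 -m creep '[[[0,0,0],[2,-3.5,0],-0.1],[[0,0,0],[4,-7,0],-0.1],[[0,0,0],[6,-10.5,0],-0.1],[[0,0,0],[8,-14,0],-0.1],[[0,0,0],[10,-17,0],-0.1],[[0,0,0],[12,-20,0],-0.1],[[0,0,0],[14,-23,0],-0.1],[[0,0,0],[16,-26,0],-0.1],[[0,0,0],[17,-28,0],-0.1],[[0,0,0],[18,-30,0],-0.1]]'
python3 - <<'E'
from h import *
s=env.state(); print(s['q'],s['gripper_width'],s['ee_rot'])
_,P=snap('top','x')
for z in(0,60,150,200): print(z,onz(P,150,60,z).round(),onz(P,150,117,z).round())
E
```

```text
time_s: 0.98
tcp_pos: [368.1, 275.8, 234.6]
ee_rot: [[-0.914, 0.406, 0.0], [0.406, 0.914, -0.0], [-0.0, 0.0, -1.0]]
ft_force: [0.4, -0.0, 0.0]
gripper_width: 43.2
finger_force: 0.0
time_s: 1.82
tcp_pos: [548.1, -23.8, 234.1]
ee_rot: [[-0.913, 0.407, -0.001], [0.407, 0.913, 0.0], [0.001, -0.0, -1.0]]
ft_force: [-0.2, 0.6, -0.2]
gripper_width: 42.9
finger_force: 0.0
[-8.09555627e+00 -6.42518536e+00  1.06255510e+02  4.34259145e-04
  8.02197357e+01 -7.40722111e+01] 42.91510994501541 [[-9.13378768e-01  4.07109911e-01 -8.63965386e-04]
 [ 4.07109957e-01  9.13379147e-01  1.30436400e-04]
 [ 8.42229918e-04 -2.32591073e-04 -9.99999618e-01]]
0 [854. -88.   0.] [708. -95.   0.]
60 [ 823. -102.   60.] [ 685. -109.   60.]
150 [ 775. -124.  150.] [ 652. -130.  150.]
200 [ 749. -136.  200.] [ 633. -142.  200.]
```

```bash

python3 -m creep '[[[0,0,0],[2,-3.2,-1],-0.2],[[0,0,0],[4,-6.4,-2],-0.2],[[0,0,0],[6.5,-9.6,-3],-0.2],[[0,0,0],[8.3,-13,-3],-0.2],[[0,0,0],[8.3,-13,-3],-0.2],[[0,0,0],[8.3,-13,-3],-0.2]]'
python3 - <<'E'
from h import *
P=env.camera_params('wrist'); im=env.snapshot('wrist'); cv2.imwrite('pics/w0.png',im[:,:,::-1])
def fe(P,u,v):
    R=np.array(P['R']);t=np.array(P['t']);a=(u-P['cx'])/P['fx'];b=(v-P['cy'])/P['fy'];r=np.hypot(a,b)
    d=R.T@np.array([np.sin(r)*a/r,np.sin(r)*b/r,np.cos(r)]);return -R.T@t,d
h=cv2.cvtColor(im,cv2.COLOR_RGB2HSV)
m=((h[...,0]>15)&(h[...,0]<32)&(h[...,1]>120)&(h[...,2]>80)).astype(np.uint8)
n,l,s,ce=cv2.connectedComponentsWithStats(m)
for i in range(1,n):
  if s[i,4]>60:
    o,d=fe(P,*ce[i]);print(s[i],ce[i],(o+d*(125-o[2])/d[2]).round(1))
print(o)
E
```

```text
time_s: 2.37
tcp_pos: [630.6, -153.3, 203.4]
ee_rot: [[-0.913, 0.408, -0.002], [0.408, 0.913, 0.001], [0.002, -0.0, -1.0]]
ft_force: [0.6, 0.8, -0.6]
gripper_width: 38.4
finger_force: 0.0
[ 223  169  210  102 3771] [337.95385839 217.02863962] [675.8 -91.8 125. ]
[248 174  11  51 463] [253.44060475 198.14902808] [ 627.5 -155.   125. ]
[456 231  48  29 361] [480.4432133  245.38227147] [790.2  63.7 125. ]
[404 243  39  22 285] [427.33684211 255.39649123] [762.7 -11.6 125. ]
[186 259  11  46 280] [189.925      281.26785714] [ 681. -249.  125.]
[315 259  12  46 284] [321.9471831 281.6971831] [ 735.5 -128.4  125. ]
[ 138  295  258   30 1806] [281.76356589 315.14341085] [ 757.7 -180.9  125. ]
[  0 364  23  20 212] [ 11.60849057 376.00943396] [ 767.5 -736.1  125. ]
[394 377  25   7 106] [408.04716981 380.90566038] [978.3 -63.8 125. ]
[ 559.99346234 -122.48711598  374.45003618]
```

View pics/w0.png

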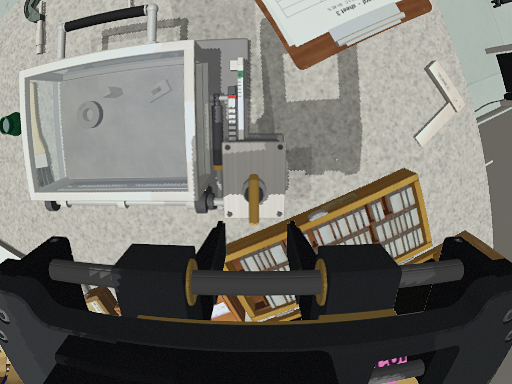

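The key is centred between the fingers at (253,198) and lines up with the closing direction. I'll go down and grip it.

```bash

python3 -m creep '[[[0,0,0],[0,-0.1,-2.5],-0.2],[[0,0,0],[0,-0.1,-5],-0.2],[[0,0,0],[0,-0.1,-7],-0.2],[[0,0,0],[0,-0.1,-9],-0.2],[[0,0,0],[0,-0.1,-9.9],-0.2],[[0,0,0],[0,-0.1,-9.9],-1],[[0,0,0],[0,-0.1,-9.9],-1],[[0,0,0],[0,-0.1,-9.9],-1],[[0,0,0],[0,-0.1,-9.9],-1],[[0,0,0],[0,-0.1,-9.9],-1]]'
```

```text
time_s: 3.25
tcp_pos: [630.9, -155.2, 107.8]
ee_rot: [[-0.914, 0.405, 0.001], [0.405, 0.914, -0.006], [-0.003, -0.005, -1.0]]
ft_force: [-6.7, -12.4, 3.8]
gripper_width: 9.8
finger_force: 6.7
```

```bash

python3 -m creep '[[[0,0,0],[-0.04,-0.09,0],-1],[[0,0,0],[-0.04,-0.09,0],-1],[[0,0,0],[-0.04,-0.09,0],-1]]'
```

```text
time_s: 3.5
tcp_pos: [630.6, -155.8, 107.8]
ee_rot: [[-0.914, 0.406, 0.001], [0.406, 0.914, -0.004], [-0.003, -0.003, -1.0]]
ft_force: [-3.4, -5.0, 3.3]
gripper_width: 9.0
finger_force: 30.0
```

```bash

python3 -m creep '[[[0,0,-3],[-0.03,-0.06,-0.1],-1],[[0,0,-7],[-0.03,-0.06,-0.2],-1],[[0,0,-11],[-0.03,-0.06,-0.2],-1],[[0,0,-15],[-0.03,-0.06,-0.2],-1],[[0,0,-20],[-0.03,-0.06,-0.2],-1],[[0,0,-25],[-0.03,-0.06,-0.2],-1],[[0,0,-30],[-0.03,-0.06,-0.2],-1],[[0,0,-30],[-0.03,-0.06,-0.2],-1]]'
python3 -m creep '[[[0,0,-5],[0,0,0],-1],[[0,0,-10],[0,0,0],-1],[[0,0,-15],[0,0,0],-1],[[0,0,-20],[0,0,0],-1],[[0,0,-25],[0,0,0],-1],[[0,0,-30],[0,0,0],-1],[[0,0,-30],[0,0,0],-1]]'
python3 - <<'E'
from h import *
s=env.state(); print(s['q'].round(1) if hasattr(s['q'],'round') else s['q'],s['moment'],s['qd'])
E
```

```text
time_s: 4.17
tcp_pos: [630.3, -156.3, 107.8]
ee_rot: [[-0.586, 0.81, 0.001], [0.81, 0.586, -0.003], [-0.003, -0.001, -1.0]]
ft_force: [-7.3, -3.4, 12.2]
gripper_width: 9.1
finger_force: 30.0
time_s: 4.75
tcp_pos: [629.8, -156.5, 107.8]
ee_rot: [[-0.103, 0.995, -0.0], [0.995, 0.103, -0.004], [-0.004, -0.001, -1.0]]
ft_force: [-8.5, -2.6, 12.7]
gripper_width: 8.8
finger_force: 30.0
[-18.6  11.8  99.9  -0.2  68.3 -24.4] [-0.67456817  1.78220156 -0.04262871] [-0.11962707 -0.04851142 -0.05595069  0.07752265  0.03867703 -5.07103325]
```

```bash

python3 -m creep '[[[0,0,-5],[-0.1,0,0.4],-1],[[0,0,-10],[-0.1,-0.02,0.4],-1],[[0,0,-15],[-0.1,-0.02,0.4],-1],[[0,0,-20],[-0.1,-0.02,0.4],-1],[[0,0,-25],[-0.1,-0.02,0.4],-1],[[0,0,-30],[-0.1,-0.02,0.4],-1],[[0,0,-35],[-0.1,-0.02,0.4],-1],[[0,0,-40],[-0.1,-0.02,0.4],-1],[[0,0,-45],[-0.1,-0.02,0.4],-1],[[0,0,-50],[-0.1,-0.02,0.4],-1]]'
python3 -m creep '[[[0,0,-5],[0,0,0],-1],[[0,0,-10],[0,0,0],-1],[[0,0,-10],[0,0,0],-1]]'
python3 - <<'E'
from h import *
snap('top','t2'); im=cv2.imread('pics/t2.png')
c=im[110:275,130:330]; cv2.imwrite('pics/t2c.png',cv2.resize(c,None,fx=3.5,fy=3.5,interpolation=cv2.INTER_CUBIC))
E
```

```text
time_s: 5.58
tcp_pos: [628.8, -156.2, 107.9]
ee_rot: [[0.697, 0.717, -0.0], [0.717, -0.697, -0.003], [-0.002, 0.002, -1.0]]
ft_force: [-0.8, -3.2, -2.8]
gripper_width: 9.1
finger_force: 30.0
time_s: 5.83
tcp_pos: [628.7, -156.0, 107.9]
ee_rot: [[0.809, 0.587, -0.0], [0.587, -0.809, -0.002], [-0.002, 0.002, -1.0]]
ft_force: [-1.3, -5.5, -1.4]
gripper_width: 8.5
finger_force: 30.0
```

View pics/t2c.png

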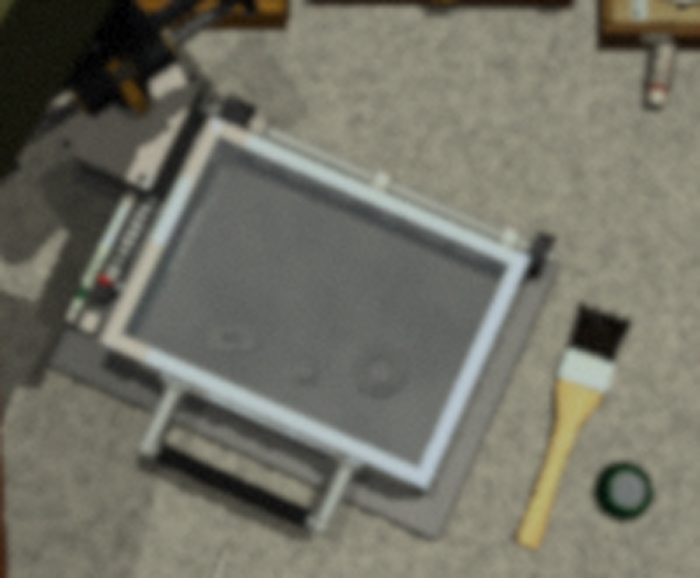

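The rack mark is now at about (103,281), close to the green field, so the key is turning. I'll release, lift, turn back 180° and regrip.

```bash

python3 -m creep '[[[0,0,0],[0,0,0],-0.2],[[0,0,0],[0,0,0],-0.2],[[0,0,0],[0,0,0],-0.2],[[0,0,0],[0,0,2],-0.2],[[0,0,0],[0,0,4],-0.2],[[0,0,7],[0,0,4.5],-0.2],[[0,0,14],[0,0,4.5],-0.2],[[0,0,21],[0,0,4.5],-0.2],[[0,0,28],[0,0,4.5],-0.2],[[0,0,35],[0,0,4.5],-0.2]]'
python3 -m creep '[[[0,0,7],[0,0,0],-0.2],[[0,0,14],[0,0,0],-0.2],[[0,0,21],[0,0,0],-0.2],[[0,0,28],[0,0,0],-0.2],[[0,0,35],[0,0,0],-0.2],[[0,0,42],[0,0,0],-0.2],[[0,0,49],[0,0,0],-0.2],[[0,0,56],[0,0,0],-0.2],[[0,0,63],[0,0,0],-0.2],[[0,0,70],[0,0,0],-0.2]]'
python3 -m creep '[[[0,0,7],[0,0,0],-0.2],[[0,0,14],[0,0,0],-0.2],[[0,0,21],[0,0,0],-0.2],[[0,0,28],[0,0,0],-0.2],[[0,0,35],[0,0,0],-0.2],[[0,0,42],[0,0,0],-0.2],[[0,0,49],[0,0,0],-0.2],[[0,0,56],[0,0,0],-0.2],[[0,0,63],[0,0,0],-0.2],[[0,0,70],[0,0,0],-0.2]]'
python3 -m creep '[[[0,0,5],[0,0,0],-0.2],[[0,0,5],[0,0,0],-0.2],[[0,0,5],[0,0,0],-0.2]]'
python3 - <<'E'
from h import *
s=env.state();print(s['q'],s['time_s'])
P=env.camera_params('wrist'); im=env.snapshot('wrist'); cv2.imwrite('pics/w1.png',im[:,:,::-1])
E
```

```text
time_s: 6.72
tcp_pos: [629.3, -154.2, 153.2]
ee_rot: [[0.318, 0.948, 0.001], [0.948, -0.318, 0.001], [0.001, 0.001, -1.0]]
ft_force: [0.0, -0.0, -0.3]
gripper_width: 38.3
finger_force: 0.0
time_s: 7.55
tcp_pos: [629.3, -154.2, 153.1]
ee_rot: [[-0.782, 0.623, 0.001], [0.623, 0.782, 0.001], [-0.0, 0.001, -1.0]]
ft_force: [-0.5, -0.6, 0.5]
gripper_width: 38.0
finger_force: 0.0
time_s: 8.38
tcp_pos: [629.3, -154.2, 153.1]
ee_rot: [[-0.853, -0.522, 0.001], [-0.522, 0.853, 0.001], [-0.001, 0.0, -1.0]]
ft_force: [-0.5, 0.7, -0.3]
gripper_width: 37.9
finger_force: 0.0
time_s: 8.63
tcp_pos: [629.2, -154.3, 153.0]
ee_rot: [[-0.809, -0.587, 0.001], [-0.587, 0.809, 0.0], [-0.001, -0.0, -1.0]]
ft_force: [-0.1, -0.4, 0.0]
gripper_width: 37.9
finger_force: 0.0
[-1.85392943e+01  9.33093547e+00  9.81379012e+01  2.91458448e-02
  7.25077580e+01 -1.44517475e+02] 8.6333
```

View pics/w1.png

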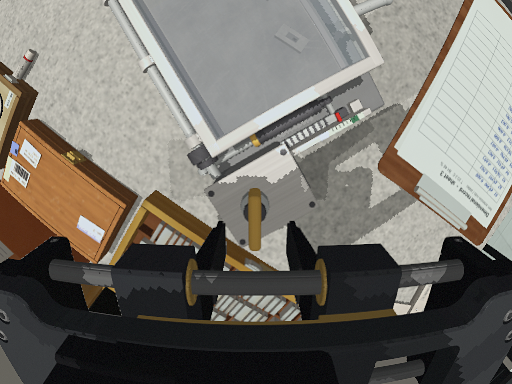

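The wing at (254,218) is still lined up between the fingers. I'll go down, grip and wind on.

```bash

python3 -m creep '[[[0,0,0],[0,-0.15,-2],-0.2],[[0,0,0],[0,-0.15,-4],-0.2],[[0,0,0],[0,-0.15,-4.6],-0.2],[[0,0,0],[0,-0.15,-4.6],-0.2],[[0,0,0],[0,-0.15,-4.6],-1],[[0,0,0],[0,-0.15,-4.6],-1],[[0,0,0],[0,-0.15,-4.6],-1],[[0,0,0],[0,-0.15,-4.6],-1],[[0,0,0],[0,-0.15,-4.6],-1],[[0,0,0],[0,-0.15,-4.6],-1]]'
python3 -m creep '[[[0,0,-5],[0,0,0],-1],[[0,0,-10],[0,0,0],-1],[[0,0,-15],[0,0,0],-1],[[0,0,-20],[0,0,0],-1],[[0,0,-25],[0,0,0],-1],[[0,0,-30],[0,0,0],-1],[[0,0,-35],[0,0,0],-1],[[0,0,-40],[0,0,0],-1],[[0,0,-45],[0,0,0],-1],[[0,0,-50],[0,0,0],-1]]'
python3 -m creep '[[[0,0,-5],[0,0,0],-1],[[0,0,-10],[0,0,0],-1],[[0,0,-15],[0,0,0],-1],[[0,0,-20],[0,0,0],-1],[[0,0,-25],[0,0,0],-1],[[0,0,-30],[0,0,0],-1],[[0,0,-35],[0,0,0],-1],[[0,0,-40],[0,0,0],-1],[[0,0,-45],[0,0,0],-1],[[0,0,-50],[0,0,0],-1]]'
python3 -m creep '[[[0,0,-5],[0,0,0],-1],[[0,0,-10],[0,0,0],-1],[[0,0,-15],[0,0,0],-1],[[0,0,-20],[0,0,0],-1],[[0,0,-24],[0,0,0],-1],[[0,0,-27],[0,0,0],-1],[[0,0,-30],[0,0,0],-1],[[0,0,-30],[0,0,0],-1]]'
python3 - <<'E'
from h import *
s=env.state();print(s['q'],s['time_s'],s['moment'],s['effort'])
E
```

```text
time_s: 9.52
tcp_pos: [629.1, -155.8, 107.6]
ee_rot: [[-0.808, -0.589, 0.0], [-0.589, 0.808, 0.001], [-0.001, 0.0, -1.0]]
ft_force: [-2.0, 2.1, 4.0]
gripper_width: 8.6
finger_force: 30.0
time_s: 10.35
tcp_pos: [629.0, -155.3, 107.6]
ee_rot: [[-0.97, 0.244, -0.0], [0.244, 0.97, 0.001], [0.0, 0.001, -1.0]]
ft_force: [-2.0, 3.2, 4.2]
gripper_width: 9.2
finger_force: 30.0
time_s: 11.18
tcp_pos: [629.3, -155.0, 107.6]
ee_rot: [[-0.436, 0.9, 0.001], [0.9, 0.436, 0.002], [0.001, 0.001, -1.0]]
ft_force: [-1.1, 5.2, 3.5]
gripper_width: 8.9
finger_force: 30.0
time_s: 11.85
tcp_pos: [629.6, -154.9, 107.7]
ee_rot: [[0.069, 0.998, 0.001], [0.998, -0.069, 0.002], [0.002, 0.001, -1.0]]
ft_force: [-0.9, 5.1, 4.4]
gripper_width: 8.7
finger_force: 30.0
[-18.62523047  11.73465783  99.98861114   0.14046842  68.2334111
 -14.69774007] 11.85 [0.80092082 0.1709119  0.0240257 ] [ -3.35643679 -40.73133588 -32.51260757  -1.22239575  -0.52694108
   0.31970828]
```

```bash

python3 -m creep '[[[0,0,-2],[0,0,0],-1],[[0,0,-4],[0,0,0],-1],[[0,0,-6],[0,0,0],-1],[[0,0,-8],[0,0,0],-1],[[0,0,-8],[0,0,0],-1]]'
python3 -c "
from h import *
s=env.state();print(s['q'][5],s['moment'],s['effort'][5],np.degrees(np.arctan2(-s['ee_rot'][1][1],s['ee_rot'][0][1])))"
python3 -m creep '[[[0,0,-2],[0,0,0],-1],[[0,0,-4],[0,0,0],-1],[[0,0,-6],[0,0,0],-1],[[0,0,-6],[0,0,0],-1]]'
python3 -c "
from h import *
s=env.state();print(s['q'][5],s['moment'],s['effort'][5],np.degrees(np.arctan2(-s['ee_rot'][1][1],s['ee_rot'][0][1])))
snap('top','t3'); im=cv2.imread('pics/t3.png')[150:230,130:200]; cv2.imwrite('pics/t3c.png',cv2.resize(im,None,fx=7,fy=7,interpolation=cv2.INTER_CUBIC))"
```

```text
time_s: 12.27
tcp_pos: [629.7, -155.0, 107.7]
ee_rot: [[0.206, 0.979, 0.002], [0.979, -0.206, 0.002], [0.002, 0.001, -1.0]]
ft_force: [-0.1, 5.1, 4.6]
gripper_width: 9.1
finger_force: 30.0
-6.784321473319823 [0.8952451  0.09294259 0.15855715] 0.3757759463042021 11.892755979213243
time_s: 12.6
tcp_pos: [629.6, -155.2, 107.7]
ee_rot: [[0.305, 0.952, 0.001], [0.952, -0.305, 0.001], [0.001, 0.001, -1.0]]
ft_force: [0.4, 5.1, 4.1]
gripper_width: 10.4
finger_force: 32.3
-0.8719276798381558 [0.76115838 0.14899461 0.8071631 ] 1.0130032896995544 17.78163933821799
```

View pics/t3c.png

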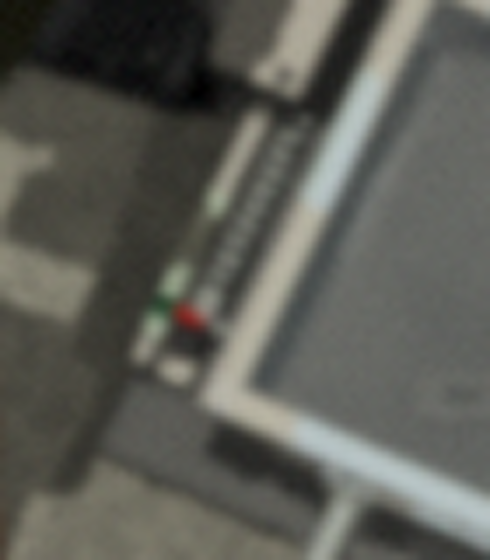

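The key is at its stop: the moment jumped to 0.8 N m and the red mark at (188,316) stands beside the green field at (163,306). I'll ease off, release and go above the handle.

```bash

python3 -m creep '[[[0,0,4],[0,0,0],-1],[[0,0,4],[0,0,0],-0.2],[[0,0,4],[0,0,0],-0.2],[[0,0,4],[0,0,0],-0.2],[[0,0,4],[0,0,2],-0.2],[[0,0,4],[0,0,4.5],-0.2],[[0,0,0],[0,0,7.5],-0.2],[[0,0,-6],[-3,-0.9,9],-0.2],[[0,0,-6],[-6.5,-1.8,9],-0.2],[[0,0,-6],[-10,-2.8,9],-0.2]]'
python3 -m creep '[[[0,0,0],[-3.5,-1,0],-0.2],[[0,0,0],[-7,-2,0],-0.2],[[0,0,0],[-10.5,-3,0],-0.2],[[0,0,0],[-13.7,-4,0],-0.2],[[0,0,0],[-13.7,-4,-2],-0.2],[[0,0,0],[-13.7,-4,-4],-0.2],[[0,0,0],[-13.7,-4,-4],-0.2],[[0,0,0],[-13.7,-4,-4],-0.2]]'
python3 - <<'E'
from h import *
s=env.state();print(s['q'],s['time_s'])
P=env.camera_params('wrist'); im=env.snapshot('wrist'); cv2.imwrite('pics/w2.png',im[:,:,::-1])
E
```

```text
time_s: 13.48
tcp_pos: [528.8, -185.0, 198.3]
ee_rot: [[0.406, 0.914, 0.003], [0.914, -0.406, -0.002], [-0.001, 0.003, -1.0]]
ft_force: [0.7, -0.5, -1.2]
gripper_width: 38.0
finger_force: 0.0
time_s: 14.15
tcp_pos: [391.0, -224.0, 155.7]
ee_rot: [[0.407, 0.914, -0.002], [0.914, -0.407, 0.001], [0.0, -0.003, -1.0]]
ft_force: [0.1, -0.0, -0.6]
gripper_width: 38.2
finger_force: 0.0
[-3.66261302e+01 -1.66863402e+01  1.22584370e+02 -1.98449977e-02
  7.42507067e+01 -1.26283106e+01] 14.15
```

View pics/w2.png

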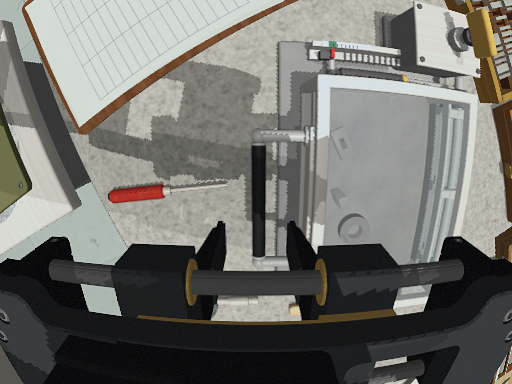

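The bar is at (259,200), parallel to the fingers and between them, and the red mark is at the green field. I'll check the bar's middle along its length before going down.

```bash
python3 - <<'E'
from h import *
P=env.camera_params('wrist')
for u,v in((259,147),(259,201),(259,255)):
    R=np.array(P['R']);t=np.array(P['t']);a=(u-P['cx'])/P['fx'];b=(v-P['cy'])/P['fy'];r=np.hypot(a,b)
    d=R.T@np.array([np.sin(r)*a/r,np.sin(r)*b/r,np.cos(r)]);o=-R.T@t;print((o+d*(87-o[2])/d[2]).round(1))
E
```

```text
[ 413.5 -182.2   87. ]
[ 394.9 -224.3   87. ]
[ 374.1 -271.5   87. ]
```

```bash

python3 -m creep '[[[0,0,0],[0.2,-0.1,-2.5],-0.2],[[0,0,0],[0.2,-0.1,-5],-0.2],[[0,0,0],[0.2,-0.1,-7],-0.2],[[0,0,0],[0.2,-0.1,-8.8],-0.2],[[0,0,0],[0.2,-0.1,-8.8],-0.2],[[0,0,0],[0.2,-0.1,-8.8],-1],[[0,0,0],[0.2,-0.1,-8.8],-1],[[0,0,0],[0.2,-0.1,-8.8],-1],[[0,0,0],[0.2,-0.1,-8.8],-1],[[0,0,0],[0.2,-0.1,-8.8],-1]]'
python3 -m creep '[[[0,0,0],[0,0,0],-1],[[0,0,0],[0,0,0],-1],[[0,0,0],[0,0,0],-1]]'
python3 - <<'E'
import numpy as np
# arc shifts in cm, tool kept upright; steps from shut
for d in range(0,61,3):
    e=np.radians(d)+np.arctan2(30,211); a=(-213.1*np.cos(e)+211)/10; print(d,(np.array([a*np.cos(np.radians(24)),-a*np.sin(np.radians(24)),21.31*np.sin(e)-3])).round(2))
E
```

```text
time_s: 15.03
tcp_pos: [392.3, -224.7, 69.2]
ee_rot: [[0.405, 0.914, -0.005], [0.914, -0.405, 0.001], [-0.001, -0.005, -1.0]]
ft_force: [-5.6, 2.5, 9.2]
gripper_width: 11.4
finger_force: 30.0
time_s: 15.28
tcp_pos: [392.4, -224.7, 69.2]
ee_rot: [[0.405, 0.914, -0.004], [0.914, -0.405, 0.001], [-0.001, -0.004, -1.0]]
ft_force: [-7.4, 3.1, 3.9]
gripper_width: 11.3
finger_force: 30.0
0 [ 0. -0. -0.]
3 [ 0.17 -0.08  1.1 ]
6 [ 0.39 -0.18  2.19]
9 [ 0.67 -0.3   3.26]
12 [ 0.99 -0.44  4.32]
15 [ 1.37 -0.61  5.36]
18 [ 1.79 -0.8   6.37]
21 [ 2.26 -1.01  7.36]
24 [ 2.78 -1.24  8.32]
27 [ 3.35 -1.49  9.25]
30 [ 3.95 -1.76 10.15]
33 [ 4.6  -2.05 11.01]
36 [ 5.29 -2.36 11.83]
39 [ 6.02 -2.68 12.61]
42 [ 6.79 -3.02 13.35]
45 [ 7.58 -3.38 14.04]
48 [ 8.42 -3.75 14.69]
51 [ 9.28 -4.13 15.28]
54 [10.16 -4.53 15.83]
57 [11.08 -4.93 16.33]
60 [12.01 -5.35 16.77]
```

```bash

python3 -m creep '[[[0,0,0],[0.1,0,1.1],-1],[[0,0,0],[0.3,-0.1,2.2],-1],[[0,0,0],[0.6,-0.25,3.3],-1],[[0,0,0],[0.9,-0.4,4.35],-1],[[0,0,0],[1.3,-0.6,5.4],-1],[[0,0,0],[1.75,-0.8,6.4],-1],[[0,0,0],[2.2,-1,7.4],-1],[[0,0,0],[2.7,-1.2,8.35],-1],[[0,0,0],[3.3,-1.5,9.3],-1],[[0,0,0],[3.3,-1.5,9.3],-1]]'
```

```text
time_s: 16.12
tcp_pos: [428.7, -240.8, 166.0]
ee_rot: [[0.406, 0.914, 0.003], [0.914, -0.406, -0.001], [0.0, 0.003, -1.0]]
ft_force: [-6.5, 3.5, 5.1]
gripper_width: 10.9
finger_force: 30.0
```

```bash

python3 -m creep '[[[0,0,0],[0.65,-0.3,0.9],-1],[[0,0,0],[1.3,-0.6,1.75],-1],[[0,0,0],[2,-0.9,2.6],-1],[[0,0,0],[2.75,-1.2,3.35],-1],[[0,0,0],[3.5,-1.55,4.1],-1],[[0,0,0],[4.3,-1.9,4.8],-1],[[0,0,0],[5.1,-2.3,5.4],-1],[[0,0,0],[6,-2.65,6],-1],[[0,0,0],[6.85,-3.05,6.6],-1],[[0,0,0],[7.75,-3.45,7.05],-1]]'
python3 -m creep '[[[0,0,0],[0,0,0],-1],[[0,0,0],[0,0,0],-1],[[0,0,0],[0,0,0],-1],[[0,0,0],[0,0,0],-1]]'
cat > a.py <<'E'
from h import *
s=env.state();p=np.array(s['tcp_pos'])-[392.4,-224.7,69.2]
a=p[:2]@[0.9135,-0.4067]; print('open deg',np.degrees(np.arctan2(30+p[2],211-a))-8.09,'r',np.hypot(30+p[2],211-a),s['ft_force'],s['time_s'])
E
python3 a.py
```

```text
time_s: 16.95
tcp_pos: [506.5, -275.1, 234.2]
ee_rot: [[0.406, 0.914, 0.004], [0.914, -0.406, -0.001], [0.001, 0.004, -1.0]]
ft_force: [-0.4, 0.1, 0.7]
gripper_width: 11.4
finger_force: 30.0
time_s: 17.28
tcp_pos: [504.5, -274.2, 233.1]
ee_rot: [[0.406, 0.914, 0.001], [0.914, -0.406, 0.0], [0.001, 0.001, -1.0]]
ft_force: [-1.7, 2.0, 6.6]
gripper_width: 11.0
finger_force: 30.0
open deg 57.39244935583861 r 213.15488120258615 [-1.72164402  2.03940591  6.63385186] 17.2833
```

```bash

python3 -m creep '[[[0,0,0],[-0.5,0.2,-0.25],-1],[[0,0,0],[-1.05,0.45,-0.55],-1],[[0,0,0],[-1.5,0.65,-0.8],-1],[[0,0,0],[-1.9,0.85,-1.1],-1],[[0,0,0],[-2.35,1.05,-1.4],-1],[[0,0,0],[-2.8,1.25,-1.7],-1],[[0,0,0],[-3.2,1.4,-2],-1],[[0,0,0],[-3.6,1.6,-2.35],-1],[[0,0,0],[-4,1.8,-2.65],-1],[[0,0,0],[-4,1.8,-2.65],-1]]'
python3 -m creep '[[[0,0,0],[0,0,0],-1],[[0,0,0],[0,0,0],-1],[[0,0,0],[0,0,0],-1],[[0,0,0],[0,0,0],-1],[[0,0,0],[0,0,0],-1],[[0,0,0],[0,0,0],-1]]'
python3 a.py
python3 -c "
from h import *
snap('side','s9'); im=cv2.imread('pics/s9.png')[90:300,100:340]; cv2.imwrite('pics/s9c.png',cv2.resize(im,None,fx=2.5,fy=2.5))"
```

```text
time_s: 18.12
tcp_pos: [462.4, -255.7, 204.6]
ee_rot: [[0.406, 0.914, -0.003], [0.914, -0.406, 0.002], [0.0, -0.004, -1.0]]
ft_force: [-4.6, 2.9, 5.5]
gripper_width: 11.2
finger_force: 30.0
time_s: 18.62
tcp_pos: [463.4, -256.1, 205.5]
ee_rot: [[0.406, 0.914, -0.002], [0.914, -0.406, 0.001], [0.0, -0.002, -1.0]]
ft_force: [-3.6, 2.5, 5.5]
gripper_width: 11.0
finger_force: 30.0
open deg 43.17726283315774 r 213.17080668195783 [-3.57628869  2.53882924  5.45129202] 18.6167
```

View pics/s9c.png

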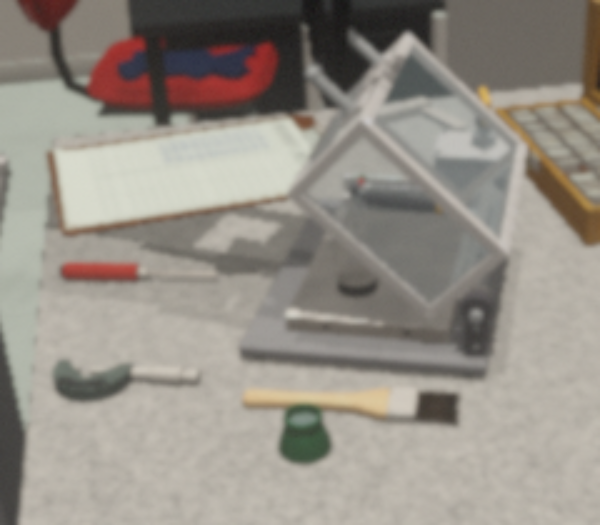

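The side view shows the hood held open at about 43°, with the ring, brush (350,400) and loupe (305,432) where they were. The grip is 11 mm wide at 30 N. I'm handing in.

```bash
python3 -c "
from cell import env
print(env.finish_job())"
```

```text
the job is handed in; nothing more can be done
None
```

The key is wound to its stop, and the hood was raised to about 57° and eased back to about 43°, roughly 8° below its balance point; the job was handed in at about 19 s with the gripper still holding it still.

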